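# Load a spring cup lift with nested tumblers and hold it at its pin mark

### The job

Load the bathroom's spring-loaded cup lift: nest the blue tumbler in the white one that stands on its plate, then the green tumbler in the blue one. Then press the stack straight down until the plate has sunk half-way, 15 mm of its 30 mm, so that its pin hole is level with the lime mark on the post, and keep it there: finish while still holding it down, so that I can slip in the locking pin. Never bottom the spring out, and leave the other things on the ledge where they are.

Things in the scene. Friction and masses are not known exactly. Their poses are not given: they have to be found in the camera images.
- white_mid (a point): White tumbler, 85 mm tall, 35 to 70 g, standing in a 44 mm wide, 6 mm high collar on the lift's plate. Outside: 40 mm across at the foot, 50 mm at 43 mm up, a sloping shoulder to 60 mm at 48 mm up, then a straight 60 mm band to the rim; walls 2.5 mm, inner floor 50 mm below the rim. Point on the axis, half-way up (42.5 mm above the foot); z points to the mouth.
- blue_mid (a point): Blue tumbler, same shape as the white, upright on the ledge beside the lift. Nested, its shoulder rests on the rim below, so it stands about 40 mm above the tumbler below and its straight band (37 mm) stays in the open: fingers around the upper 30 mm of the band clear the one below. Point on the axis, half-way up (42.5 mm above the foot); z to the mouth.
- green_mid (a point): Lime-green tumbler, same shape as the others, upright on the ledge on the other side of the lift; it nests in the blue one in the same way. Point on the axis, half-way up (42.5 mm above the foot); z to the mouth. (The small lime-green toothpaste cap is not meant.)
- plate_top (a point): Cup lift: grey drum fixed to the ledge, 124 mm across, 32 mm high; above it on a plunger a white plate 80 mm across; at the drum's edge, 52 mm from the axis, an 82 mm tall steel post with a lime mark. Point at the centre of the plate's upper face, on which the white tumbler stands, 75 mm above the ledge when up; z up, x towards the post.
- plate (a joint): How far the lift's plate is pressed down, in m: 0 up (at rest, also under the weight of the tumblers), 0.015 half-way (plate hole level with the lime mark), 0.030 bottomed out. It slides straight down against a spring: it starts to move at about 4 N, takes about 10 N at 0.015 and 16 N at 0.030 (of which the tumblers weigh about 1.5 N), and returns when let go.
- soap_dish: Bystander: frosted glass soap dish with a bar of soap, 120 x 85 x 28 mm; origin at the centre of its underside.
- brush_holder: Bystander: bamboo toothbrush holder with three slots and two brushes, 50 x 110 mm, 95 mm tall, brushes up to 171 mm; origin at the centre of its underside.
- mirror: Bystander: closed round compact mirror, 74 mm across, 15 mm thick, brass clasp; origin at the centre of its underside.
- tube_cap: Bystander: small empty lime-green toothpaste cap, 31 mm across, 20 mm tall; origin at the centre of its underside.
- lock_pin: Bystander: steel locking pin with a red handle, 55 mm long, lying flat; origin at its underside near the handle.
Not all that is in view belongs to the job. Of the things that look like the part that bears white_mid, the largest one is meant.

How it is judged:
On the way, in this order (a step that is already met when the one before it is completed fails the run):
1. the blue tumbler is nested in the white one (z of blue_mid in the frame of white_mid between 0.035 and 0.045 m and horizontal distance between blue_mid and white_mid below 0.006 m and angle between each of blue_mid, white_mid's own z axis and vertical below 0.1 rad and horizontal distance between white_mid and plate_top below 0.006 m and z of white_mid in the frame of plate_top below 0.048 m), for 0.1 s.
2. the green tumbler is nested in the blue one (z of green_mid in the frame of blue_mid between 0.035 and 0.045 m and horizontal distance between green_mid and blue_mid below 0.006 m and angle between each of green_mid, blue_mid's own z axis and vertical below 0.1 rad and z of blue_mid in the frame of white_mid between 0.035 and 0.045 m and horizontal distance between blue_mid and white_mid below 0.006 m), for 0.1 s.
At the end, for the whole second after the job is handed in: The three tumblers stand nested white, blue, green on the plate (each 35 to 45 mm above the one below, axes within 6 mm, upright within 0.1 rad), and the robot is holding the plate 12 to 18 mm down, pushing with more than 4 N, through the last second (all of step 2 and horizontal distance between white_mid and plate_top below 0.006 m and z of white_mid in the frame of plate_top below 0.048 m and angle between white_mid's own z axis and vertical below 0.1 rad and value of joint plate between 0.012 and 0.018 m and contact force between any of the fingers, the arm and anything else above 4 N); the arm keeps its last pose, push and grip.
It fails at once if the spring is bottomed out (plate more than 26 mm down) (value of joint plate above 0.026 m).
It fails at once if a bystander (soap dish, toothbrush holder, compact mirror, toothpaste cap, locking pin) is moved by more than 25 mm (distance of any of soap_dish, brush_holder, mirror, tube_cap, lock_pin from where it was at the start of the episode above 0.025 m).
It also fails if it takes over 56 s, if anything falls off the work surface, if the arm or the gripper's body presses on something with over 40 N, if the wrist force passes 120 N, or if a joint passes its speed limit or range.

### The arm

A 6-joint arm with a two-finger parallel gripper is mounted at the origin on the work surface. World frame = base frame: x ahead of the robot, y to its left, z up, the work surface at z = 0. Lengths are in m, angles in rad, forces in N, time in s.
With the tool pointing down it reaches from about 0.275 to 0.975 m from the base axis. Payload 8.4 kg.
Tool frame: the origin (TCP) lies midway between the tips of the shut fingers; the grasp point (between the pads) lies 19 mm behind it; x points along the fingers, z is the direction in which the jaws open and shut, and the axes are right-handed (so a half turn about x gives the same grasp; the last joint's range is limited). The gripper opens to 92 mm and grips with 3 to 60 N. Pads are 20 mm wide; open, the fingers measure 128 mm over their backs; the gripper's body (75 mm by 189 mm) begins 69 mm behind the grasp point.
Start: joints at [1.138, 0.353, 1.633, -0, 1.155, -0.002], TCP at [0.261, 0.568, 0.187] pointing down, gripper open.
Joint ranges: [-2.63, 2.63], [-0.92, 2.1], [0.06, 2.66], [-1.3, 4.44], [0, 2.69], [-3.02, 3.02]. Speed limits (rad/s): [2.22, 2.22, 2.79, 3.14, 3.14, 3.14].

### API

Orientations are given as a 3x3 rotation matrix whose columns are the frame's x, y, z axes.
In Python, from bench import read_state, grab_frame, camera_params, ticket, look_for, mark_of gives the robot as it stands.
- The arm moves only by the shell command python3 -m handwheel 'ROWS' [OPENING] [FORCE]. ROWS is JSON, a list of rows, each a list of 2 entries, a list of its own where there are three numbers: the shift along the world's x, y, z in m, then the turn about the world's z in degrees. A call has 1 to 10 rows; each row shifts and turns the commanded pose from where the row before left it; what a row does not reach is not made up. A row lasts 1/10 s, in which the tool goes at most 50 mm and 8.59 degrees, less where a joint would pass 70% of its speed; a pose out of reach is approached as far as the arm can. A call is refused whole if a number of a shift passes 0.05 or a number of a turn 8.59, either way. A call with a gripper value outside its range is refused whole. OPENING is the closure, from 0 (fully open) to 1 (shut), set as the call begins (- or left out, the last holds). The fingers move at their own pace and stop on an object; FORCE is the grip in N (left out, the last holds). Time passes only in rows, so rows that do not move let the fingers close. It gives the time, the measured TCP pose, the force and the opening at its end, in the units of the state.
- read_state(): the state, without advancing time (a new reading comes with each control period).
- grab_frame(name): name is "scene" or "top" or "wrist"; returns the picture (400x640x3 uint8, red, green, blue); there is no depth.
- camera_params(name): a dict with "fx", "fy", "cx", "cy" (pixels), "dist_coeffs" ([k1, k2, p1, p2, k3] as OpenCV has them; the pictures are not rectified), "extrinsics" (4x4, takes a point from world to camera coordinates). Camera axes: x right, y up, looking along -z (the intrinsics and any distortion apply to the point x, -y, -z); pixel columns grow to the right and rows downward; lengths in m; the calibration is good to about 2 mm. A picture is of the moment at which its call begins: read the wrist's pose just before it. camera_params takes no time and is no camera call; for the wrist camera it gives the pose at the moment of the call.
- ticket.close_job(): hands the job in, once; it reports no verdict.
Trained networks look in the newest picture that a camera, given by its name, has taken for a name from the list of things; names that differ only in an ending like _2 or _b are one class to them, and where a whole thing is asked for, a point or a joint stands for the part that bears it (a point fixed in the world has none). Each returns a list of dicts, best first, with "confidence" (0 to 1); they miss things now and then, are a little off and sometimes report something else, mostly with a low value. They report only what shows in the picture. A call takes as long as a camera call. They do not tell look-alikes from the thing itself.
- look_for(camera, target): "xy" ([column, row] in pixels, amid what is visible of it).
- mark_of(camera, target): "xy" ([column, row] in pixels: a listed point, or the origin of a listed thing).
The state is a dict: "time": time; "qpos": joint angles; "dq": joint speeds; "joint_efforts": joint torques, N m; "ee_pos": TCP position; "ee_rot": TCP orientation; "force": force on the tool from outside, world axes, zero at the start; "ft_torque": the same for the moment, N m; "opening": finger opening in m.
Only numpy, scipy, OpenCV 4.12 (cv2) and the standard library are available. Lean on these libraries where they do the work, as an engineer would, in place of code of your own. Each camera call takes 0.05 s, during which the arm holds its last target.

## Working session

There is one attempt and no reset: what is moved stays moved. The work goes in short steps, Python scripts to look and compute and a shell command to move; the robot and the scene stay as the last step left them, time stands still between calls to the robot, and variables do not carry over. Pictures are saved under pics/ and viewed, and the job is handed in when it is done.

```bash
ls; mkdir -p pics; cat > h.py <<'E'
import numpy as np, cv2
from bench import *
def save(n,f):
    im=grab_frame(n); cv2.imwrite('pics/'+f,im[:,:,::-1]); return im
def ray(n,xy,P=None):
    P=P or camera_params(n); K=np.array([[P['fx'],0,P['cx']],[0,P['fy'],P['cy']],[0,0,1]])
    u=cv2.undistortPoints(np.array([[xy]],float),K,np.array(P['dist_coeffs'],float))[0,0]
    E=np.array(P['extrinsics']); R=E[:3,:3]; o=-R.T@E[:3,3]
    return o,R.T@np.array([u[0],-u[1],-1.0])
def atz(n,xy,z,P=None):
    o,d=ray(n,xy,P); return o+d*(z-o[2])/d[2]
def proj(n,p,P=None):
    P=P or camera_params(n); K=np.array([[P['fx'],0,P['cx']],[0,P['fy'],P['cy']],[0,0,1]])
    E=np.array(P['extrinsics']); c=E[:3,:3]@np.array(p)+E[:3,3]
    return cv2.projectPoints(np.array([[c[0],-c[1],-c[2]]]),np.zeros(3),np.zeros(3),K,np.array(P['dist_coeffs'],float))[0][0,0]
def tri(obs):
    A=np.zeros((3,3));b=np.zeros(3)
    for n,xy in obs:
        o,d=ray(n,xy); d=d/np.linalg.norm(d); M=np.eye(3)-np.outer(d,d); A+=M;b+=M@o
    return np.linalg.solve(A,b)
E
python3 - <<'E'
from h import *
np.set_printoptions(precision=3,suppress=True)
for c in ['scene','top','wrist']:
    save(c,c+'0.png')
    E=np.array(camera_params(c)['extrinsics']); print(c,-E[:3,:3].T@E[:3,3])
    for t in ['white_mid','blue_mid','green_mid','plate_top']:
        print(c,t,[(np.round(r['xy'],1).tolist(),round(r['confidence'],2)) for r in mark_of(c,t)])
s=read_state(); print(s['time'],s['ee_pos'],s['ee_rot'],s['opening'],s['force'])
E
```

```text
pics
scene [ 1.079 -0.594  0.824]
scene white_mid [([302.8, 198.1], 0.92), ([255.1, 245.8], 0.77), ([353.4, 206.5], 0.54)]
scene blue_mid [([195.1, 273.7], 0.68)]
scene green_mid [([230.6, 227.3], 0.43)]
scene plate_top [([303.1, 208.8], 0.66)]
top [0.44  0.059 1.297]
top white_mid [([335.3, 208.0], 0.59), ([287.1, 191.1], 0.58)]
top blue_mid [([436.1, 237.8], 0.9)]
top green_mid [([260.1, 231.9], 0.73)]
top plate_top [([338.0, 212.9], 0.73)]
wrist [0.191 0.599 0.386]
wrist white_mid []
wrist blue_mid []
wrist green_mid []
wrist plate_top []
0.75 [0.261 0.568 0.187] [[ 0.    -0.909  0.418]
 [ 0.     0.418  0.909]
 [-1.     0.     0.   ]] 0.091676955277704 [-0.091  0.161 -0.021]
```

View pics/scene0.png

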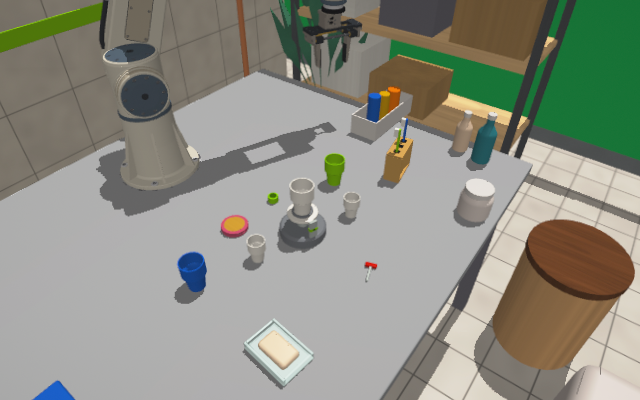

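View pics/top0.png

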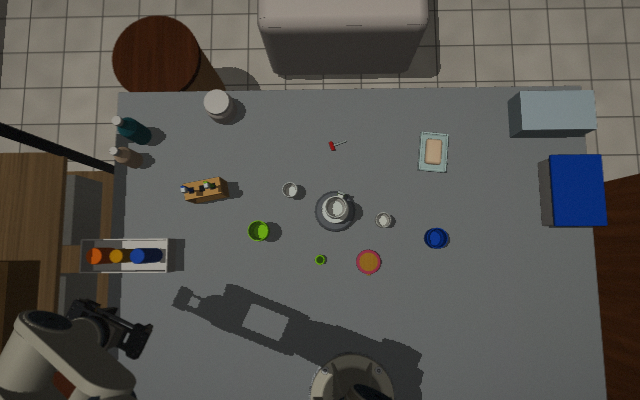

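```bash
python3 - <<'E'
import cv2,numpy as np
a=cv2.imread('pics/scene0.png')[140:320,140:400]; b=cv2.imread('pics/top0.png')[140:290,220:480]
a=cv2.resize(a,None,fx=2,fy=2,interpolation=2);b=cv2.resize(b,None,fx=2,fy=2*180/150*150/180,interpolation=2)
cv2.imwrite('pics/crop0.png',cv2.resize(a,None,fx=1.5,fy=1.5)); cv2.imwrite('pics/crop1.png',cv2.resize(b,None,fx=1.5,fy=1.5))
E
```

```text
(no output)
```

View pics/crop0.png

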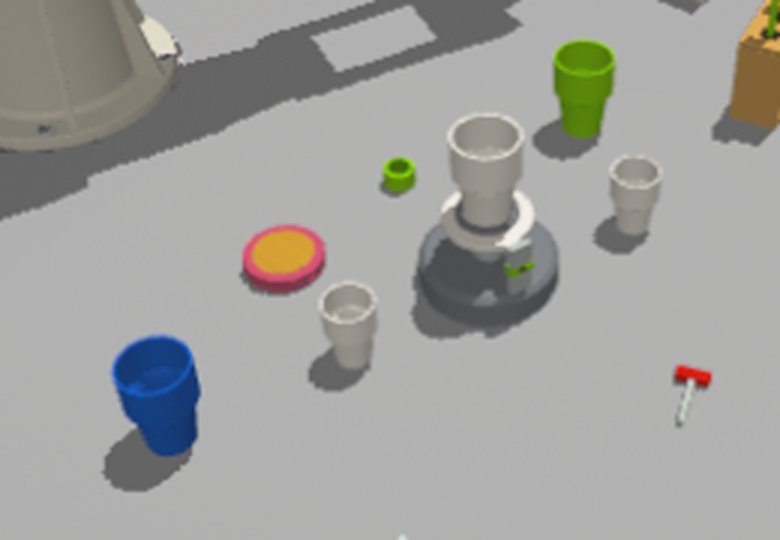

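View pics/crop1.png

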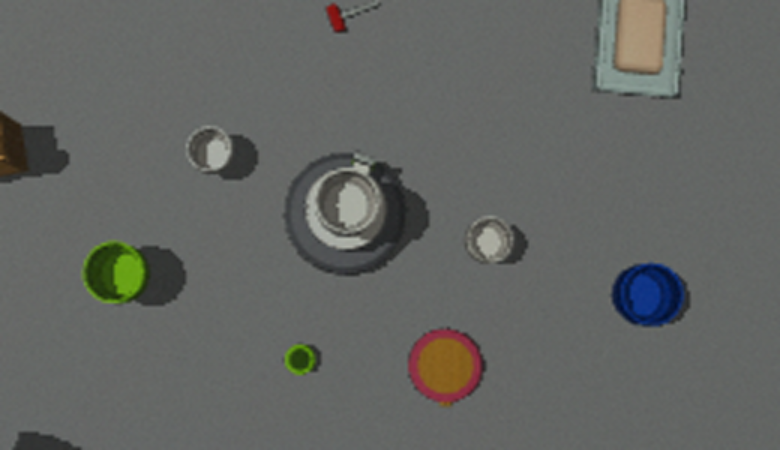

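The white candidates are the one on the lift (scene 303,198; top 335,208) and two smaller loose ones (scene 255,246 and 353,206). The one on the lift is the largest and stands on the plate, so it is the one meant. Blue is at top (436,238). Green is at top (260,232); the little cap is at (320,260). Next I triangulate them.

```bash
python3 - <<'E'
from h import *
np.set_printoptions(precision=4,suppress=True)
O={'white':((302.8,198.1),(335.3,208),.1175),'blue':((195.1,273.7),(436.1,237.8),.0425),'green':((332.6,170),(260.1,231.9),.0425),'plate':((303.1,208.8),(338,212.9),.075)}
for k,(s,t,z) in O.items(): print(k,tri([('scene',s),('top',t)]),atz('scene',s,z),atz('top',t,z))
# colour segmentation: full silhouette model-fit
from scipy.optimize import least_squares
ims={c:cv2.imread(f'pics/{c}0.png') for c in('scene','top')}
def sil(n,x,y,z0):
    P=camera_params(n);pts=[]
    for h,r in((0,.02),(.043,.025),(.048,.03),(.085,.03)):
        for a in np.linspace(0,2*np.pi,36,endpoint=False): pts.append(proj(n,(x+r*np.cos(a),y+r*np.sin(a),z0+h),P))
    return np.array(pts)
for k,seed,sig in(('blue',{'scene':(195,270),'top':(436,238)},lambda h:(h[...,0]>100)&(h[...,0]<130)&(h[...,1]>120)),('green',{'scene':(334,168),'top':(260,232)},lambda h:(h[...,0]>35)&(h[...,0]<60)&(h[...,1]>120))):
  bb={}
  for c in ims:
    m=sig(cv2.cvtColor(ims[c],cv2.COLOR_BGR2HSV)).astype(np.uint8)
    n,l,st,ce=cv2.connectedComponentsWithStats(m)
    i=min(range(1,n),key=lambda i:np.hypot(*(ce[i]-seed[c]))+(1e3 if st[i][4]<50 else 0)); bb[c]=np.array([st[i][0]-.5,st[i][1]-.5,st[i][0]+st[i][2]-.5,st[i][1]+st[i][3]-.5]); print(k,c,st[i])
  def f(p,cs):
    r=[]
    for c in cs:
      s=sil(c,p[0],p[1],0); r+=list(np.r_[s.min(0),s.max(0)]-bb[c])
    return np.array(r)
  for cs in(['scene'],['top'],['scene','top']):
    r=least_squares(f,tri([('scene',O[k][0]),('top',O[k][1])])[:2],args=(cs,)); print(k,cs,r.x,r.fun.round(1))
for t in ['soap_dish','brush_holder','mirror','tube_cap','lock_pin']:
  q=mark_of('top',t); print(t,[(atz('top',r['xy'],0),r['confidence']) for r in q[:2]])
print([atz('top',p,.03) for p in((290.5,190),(384,220))])
E
```

```text
white [0.5515 0.0429 0.1201] [0.5504 0.0463 0.1175] [0.5507 0.042  0.1175]
blue [ 0.4682 -0.2538  0.0494] [ 0.4662 -0.2478  0.0425] [ 0.4655 -0.259   0.0425]
green [0.4866 0.2671 0.0457] [0.4836 0.2698 0.0425] [0.4875 0.2683 0.0425]
plate [0.5457 0.0393 0.0831] [0.5459 0.0522 0.075 ] [0.5401 0.0336 0.075 ]
blue scene [177 252  30  40 860]
blue top [424 228  24  21 395]
blue ['scene'] [ 0.4628 -0.2493] [ 0.1 -0.2 -0.2  0.2]
blue ['top'] [ 0.4641 -0.251 ] [ 0.   0.1 -0.  -0.1]
blue ['scene', 'top'] [ 0.4636 -0.25  ] [ 0.1  0.1 -0.2  0.6 -0.3  0.3 -0.3  0.1]
green scene [325 153  20  33 519]
green top [248 220  22  21 361]
green ['scene'] [0.4875 0.2723] [-0.3  0.1  0.3 -0.1]
green ['top'] [0.4919 0.2686] [-0.2  0.1  0.2 -0.1]
green ['scene', 'top'] [0.4904 0.2694] [-0.1  0.9  0.6  0.7 -0.4  0.6 -0.1  0.4]
soap_dish [(array([ 0.7299, -0.2734,  0.    ]), 0.86)]
brush_holder [(array([0.6158, 0.4292, 0.    ]), 0.59)]
mirror [(array([ 0.4019, -0.0573,  0.    ]), 0.8), (array([0.556 , 0.0325, 0.    ]), 0.58)]
tube_cap [(array([0.4042, 0.0902, 0.    ]), 0.63)]
lock_pin []
[array([0.6158, 0.1778, 0.03  ]), array([ 0.5209, -0.1068,  0.03  ])]
```

```bash
python3 -m handwheel '[[[0.02,-0.04,0.02],0],[[0.02,-0.04,0.02],0],[[0.02,-0.04,0.02],0],[[0.02,-0.04,0.02],0],[[0.02,-0.04,0.02],0],[[0.025,-0.042,0.01],0],[[0.025,-0.042,0.01],0],[[0.025,-0.042,0.01],0],[[0.025,-0.042,0.01],0],[[0.025,-0.042,0.01],0]]' 0
python3 - <<'E'
from h import *
P=camera_params('wrist'); save('wrist','w1.png'); print(read_state()['ee_pos'])
E=np.array(P['extrinsics']); print(-E[:3,:3].T@E[:3,3], E[2,:3])
for t in('white_mid','blue_mid','green_mid','plate_top'): print(t,[(r['xy'],round(r['confidence'],2)) for r in mark_of('wrist',t)])
E
```

```text
time: 2.0
ee_pos: [0.4867, 0.156, 0.3381]
ee_rot: [[0.001, -0.909, 0.418], [0.0, 0.418, 0.909], [-1.0, -0.001, 0.001]]
force: [-0.2, 0.6, 0.1]
opening: 0.0924
[0.49047393 0.1506289  0.33957965]
[0.41667627 0.18750683 0.53647865] [-0.24978227  0.11342469  0.96163593]
white_mid [([360.7, 224.9], 0.98), ([195.3, 244.6], 0.9), ([264.4, 247.2], 0.78), ([188.1, 357.9], 0.48)]
blue_mid [([101.5, 255.4], 0.77)]
green_mid [([386.6, 139.4], 0.67)]
plate_top [([271.6, 234.3], 0.91)]
```

View pics/w1.png

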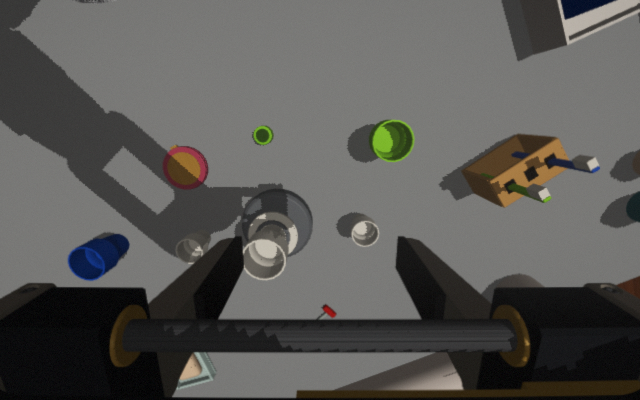

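```bash
python3 - <<'E'
from h import *
from scipy.optimize import least_squares
np.set_printoptions(precision=4,suppress=True)
P=camera_params('wrist')
def pts(P,n,x,y,z0,prof=((0,.02),(.043,.025),(.048,.03),(.085,.03))):
    return np.array([proj(n,(x+r*np.cos(a),y+r*np.sin(a),z0+h),P) for h,r in prof for a in np.linspace(0,2*np.pi,36,endpoint=False)])
im=cv2.imread('pics/w1.png'); hsv=cv2.cvtColor(im,cv2.COLOR_BGR2HSV)
for k,lo,hi,seed in(('blue',100,130,(98,258)),('green',35,60,(390,140))):
    m=((hsv[...,0]>lo)&(hsv[...,0]<hi)&(hsv[...,1]>120)).astype(np.uint8)
    n,l,st,ce=cv2.connectedComponentsWithStats(m)
    i=min(range(1,n),key=lambda i:np.hypot(*(ce[i]-seed))+(1e3 if st[i][4]<50 else 0)); s=st[i]
    bb=np.array([s[0]-.5,s[1]-.5,s[0]+s[2]-.5,s[1]+s[3]-.5]);
    f=lambda p:(lambda q:np.r_[q.min(0),q.max(0)]-bb)(pts(P,'wrist',p[0],p[1],0))
    r=least_squares(f,[.47,-.25 if k=='blue' else .27]); print(k,s,r.x,r.fun)
# overlay of lift + white prediction
out=[]
for n,f,PP,c,sz in(('wrist','w1.png',P,(215,180,330,300),5),('top','top0.png',camera_params('top'),(300,170,380,250),5),('scene','scene0.png',camera_params('scene'),(265,165,345,255),5)):
    a=cv2.imread('pics/'+f); x0,y0,x1,y1=c; b=cv2.resize(a[y0:y1,x0:x1],None,fx=sz,fy=sz,interpolation=2)
    for prof,z,col in((((.085,.03),),.075,(0,0,255)),(((0,.062),(.032,.062)),0,(255,0,255)),(((0,.04),),.075,(0,255,255))):
        for q in pts(PP,n,.551,.043,z,prof):
            cv2.circle(b,tuple(((q+.5-[x0,y0])*sz).astype(int)),1,col,-1)
    cv2.imwrite('pics/ov_'+n+'.png',b)
    out.append(cv2.copyMakeBorder(b,0,600-b.shape[0],0,0,0) if b.shape[0]<=600 else b)
o=np.hstack(out); print(o.shape); cv2.imwrite('pics/ov.png',cv2.resize(o,None,fx=800/o.shape[1],fy=800/o.shape[1],interpolation=3))
E
```

```text
blue [  68  234   61   47 1809] [ 0.4632 -0.2472] [-0.3923 -0.0167  0.453   0.0409]
green [ 369  120   45   42 1494] [0.4895 0.2724] [-0.4287 -0.3023  0.3973  0.3161]
(600, 1375, 3)
```

View pics/ov_wrist.png

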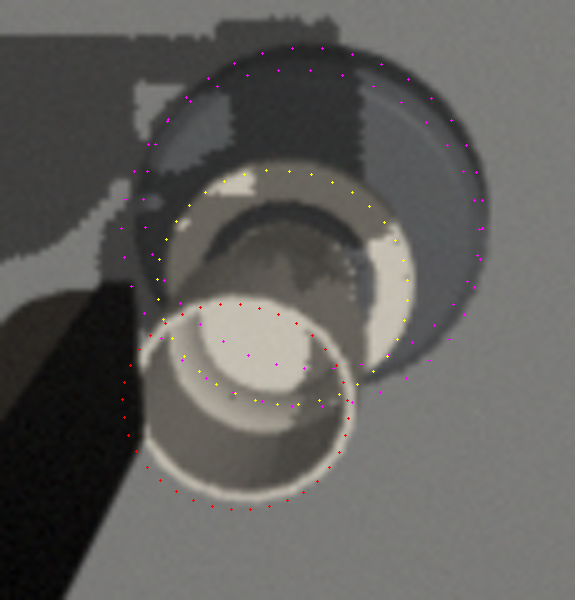

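View pics/ov_top.png

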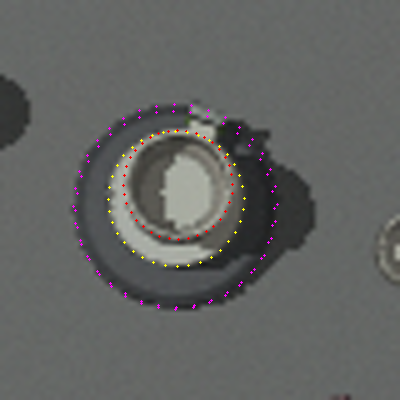

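View pics/ov_scene.png

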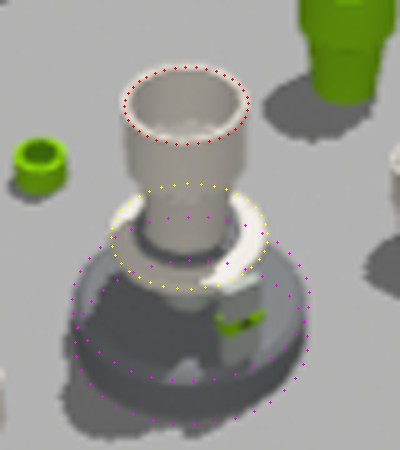

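```bash
python3 - <<'E'
from h import *
s=read_state();print(s['time'],s['ee_pos'],s['dq'],s['qpos'])
E
```

```text
2.25 [0.48570121 0.1580556  0.33705926] [ 0.03127335  0.00056847  0.00707259 -0.00070124 -0.00025164 -0.00203107] [ 3.11245300e-01  5.72342602e-02  1.67546121e+00  5.71835889e-04
  1.40924615e+00 -8.27766643e-01]
```

```bash
python3 -m handwheel '[[[-0.002,-0.045,0],0],[[-0.002,-0.045,0],0],[[-0.002,-0.045,0],0],[[-0.002,-0.045,-0.01],0],[[-0.002,-0.045,-0.02],0],[[-0.003,-0.045,-0.02],0],[[-0.003,-0.045,-0.02],0],[[-0.003,-0.045,-0.02],0],[[-0.003,-0.035,-0.02],0],[[0,-0.013,-0.02],0]]' 0
python3 -m handwheel '[[[0,0,-0.03],0],[[0,0,-0.01],0],[[0,0,0],0],[[0,0,0],0]]' 0
python3 - <<'E'
from h import *
from scipy.optimize import least_squares
np.set_printoptions(precision=4,suppress=True)
P=camera_params('wrist'); im=save('wrist','w2.png'); s=read_state(); print(s['time'],s['ee_pos'],s['force'])
hsv=cv2.cvtColor(im,cv2.COLOR_RGB2HSV)
m=((hsv[...,0]>100)&(hsv[...,0]<130)&(hsv[...,1]>120)).astype(np.uint8)
n,l,st,ce=cv2.connectedComponentsWithStats(m); print(st[1:][st[1:,4]>80])
i=1+st[1:,4].argmax();q=st[i];bb=np.array([q[0]-.5,q[1]-.5,q[0]+q[2]-.5,q[1]+q[3]-.5])
def pts(P,n,x,y,z0,prof=((0,.02),(.043,.025),(.048,.03),(.085,.03))):
    return np.array([proj(n,(x+r*np.cos(a),y+r*np.sin(a),z0+h),P) for h,r in prof for a in np.linspace(0,2*np.pi,36,endpoint=False)])
f=lambda p:(lambda w:np.r_[w.min(0),w.max(0)]-bb)(pts(P,'wrist',p[0],p[1],0))
r=least_squares(f,[.464,-.25]); print(r.x,r.fun)
E
```

```text
time: 3.25
ee_pos: [0.4639, -0.2511, 0.2061]
ee_rot: [[-0.0, -0.909, 0.417], [-0.0, 0.417, 0.909], [-1.0, 0.0, -0.0]]
force: [0.8, -0.5, 0.0]
opening: 0.092
time: 3.65
ee_pos: [0.4648, -0.2492, 0.1681]
ee_rot: [[0.001, -0.909, 0.416], [-0.0, 0.416, 0.909], [-1.0, -0.001, 0.0]]
force: [-0.3, -0.4, -0.2]
opening: 0.0916
3.7 [ 0.465  -0.2496  0.1686] [-0.9078 -0.3429 -0.1014]
[[ 288  166   64   66 3255]]
[ 0.4653 -0.2496] [ 0.2675 -0.5663 -0.2676  0.5493]
```

View pics/w2.png

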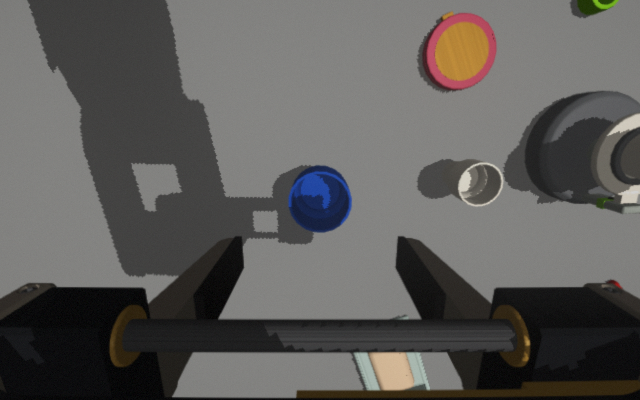

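Blue sits centred between the fingers at (320,200). The wrist fit of (0.465, -0.250) matches the TCP, so I descend and grip.

```bash
python3 -m handwheel '[[[0,0,-0.04],0],[[0,0,-0.04],0],[[0,0,-0.022],0],[[0,0,-0.01],0],[[0,0,0],0]]' 0
python3 -m handwheel '[[[0,0,0],0],[[0,0,0],0],[[0,0,0],0],[[0,0,0],0],[[0,0,0],0],[[0,0,0],0]]' 1 25
```

```text
time: 4.2
ee_pos: [0.4642, -0.2499, 0.0553]
ee_rot: [[-0.0, -0.909, 0.417], [0.0, 0.417, 0.909], [-1.0, 0.0, 0.0]]
force: [0.0, 0.4, 0.1]
opening: 0.0921
time: 4.8
ee_pos: [0.4646, -0.2503, 0.0559]
ee_rot: [[0.001, -0.909, 0.418], [-0.0, 0.418, 0.909], [-1.0, -0.001, 0.0]]
force: [0.3, 0.9, 6.5]
opening: 0.0594
```

```bash
python3 -m handwheel '[[[0,0,0.03],0],[[0,0,0.05],0],[[0,0,0.05],0],[[0.005,0.01,0.05],0],[[0.01,0.03,0.02],0],[[0.01,0.04,0],0],[[0.01,0.04,0],0],[[0.01,0.04,0],0],[[0.01,0.04,0],0],[[0.01,0.04,0],0]]'
python3 -m handwheel '[[[0.01,0.03,0],0],[[0.01,0.02,0],0],[[0.002,0.003,0],0],[[0,0,0],0],[[0,0,0],0],[[0,0,0],0],[[0,0,0],0]]'
python3 - <<'E'
from h import *
s=read_state(); print(s['time'],s['ee_pos'],s['force'],s['opening'])
for c in('scene','top','wrist'): save(c,c+'3.png')
a=cv2.imread('pics/scene3.png')[90:290,220:400]; b=cv2.imread('pics/top3.png')[150:270,270:400]
a=cv2.resize(a,(540,600),interpolation=2);cv2.imwrite('pics/c3a.png',a);cv2.imwrite('pics/c3b.png',cv2.resize(b,None,fx=5,fy=5,interpolation=2))
E
```

```text
time: 5.8
ee_pos: [0.5289, -0.0088, 0.2541]
ee_rot: [[-0.0, -0.909, 0.418], [-0.0, 0.418, 0.909], [-1.0, -0.0, -0.0]]
force: [0.3, -0.2, 1.0]
opening: 0.0004
time: 6.5
ee_pos: [0.5506, 0.0418, 0.2541]
ee_rot: [[-0.0, -0.908, 0.419], [-0.0, 0.419, 0.908], [-1.0, 0.0, -0.0]]
force: [-1.1, -0.2, -0.4]
opening: 0.0007
6.5 [0.55061758 0.04176103 0.25414046] [-1.12883241 -0.24946852 -0.40856742] 0.0007344241113009914
```

View pics/c3a.png

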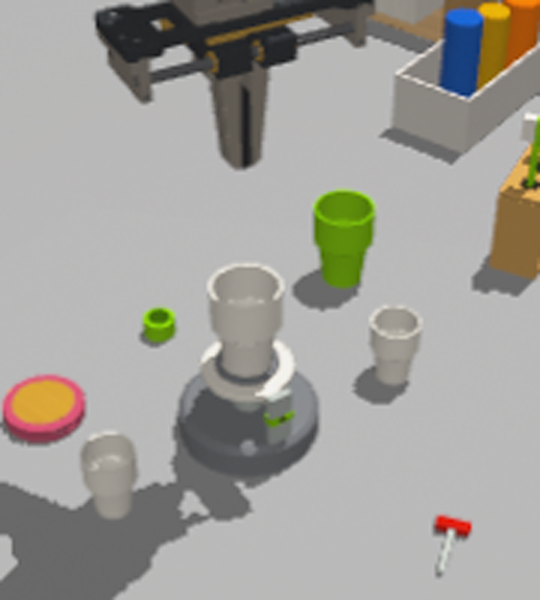

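View pics/top3.png

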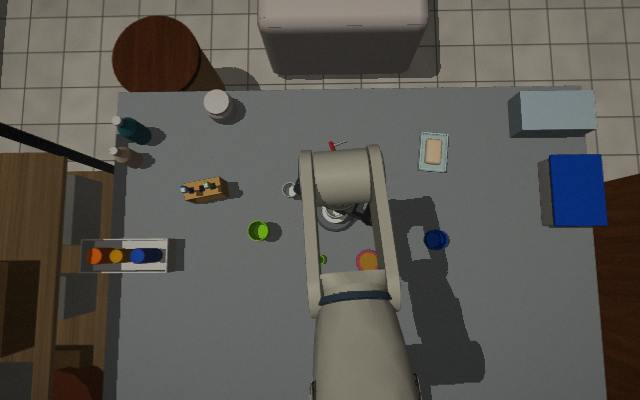

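View pics/wrist3.png

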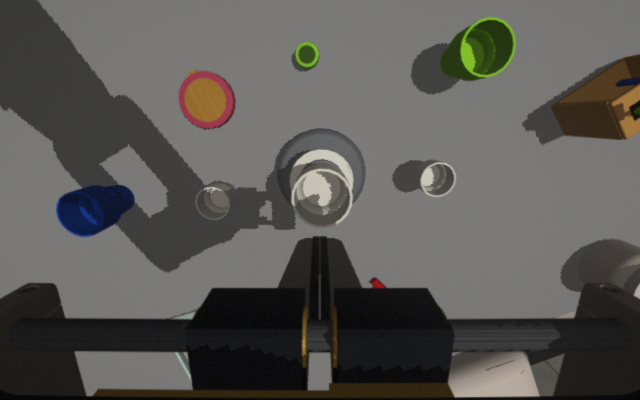

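The grip was lost: the opening reads 0, and blue still stands near its old place (top 436,238). I use this settled view to refine white and blue, then regrip deeper and harder, with a slow lift and a check.

```bash
python3 - <<'E'
from h import *
from scipy.optimize import least_squares
np.set_printoptions(precision=4,suppress=True)
P=camera_params('wrist'); print(read_state()['ee_pos'])
def pts(P,n,x,y,z0,prof=((0,.02),(.043,.025),(.048,.03),(.085,.03))):
    return np.array([proj(n,(x+r*np.cos(a),y+r*np.sin(a),z0+h),P) for h,r in prof for a in np.linspace(0,2*np.pi,36,endpoint=False)])
def bbox(f,lo,hi,roi):
    im=cv2.imread(f);hsv=cv2.cvtColor(im,cv2.COLOR_BGR2HSV);m=((hsv[...,0]>lo)&(hsv[...,0]<hi)&(hsv[...,1]>120)).astype(np.uint8)
    k=np.zeros_like(m);x0,y0,x1,y1=roi;k[y0:y1,x0:x1]=1;m*=k
    n,l,st,ce=cv2.connectedComponentsWithStats(m);q=st[1+st[1:,4].argmax()];return np.array([q[0]-.5,q[1]-.5,q[0]+q[2]-.5,q[1]+q[3]-.5])
def fit(P,n,bb,p0):
    r=least_squares(lambda p:(lambda w:np.r_[w.min(0),w.max(0)]-bb)(pts(P,n,p[0],p[1],0)),p0);return r.x,r.fun
print('blue w',fit(P,'wrist',bbox('pics/wrist3.png',100,130,(40,150,160,260)),[.46,-.25]))
for c,roi in(('top',(410,210,460,260)),('scene',(160,230,230,310))): print('blue',c,fit(camera_params(c),c,bbox(f'pics/{c}3.png',100,130,roi),[.46,-.25]))
print('green w',fit(P,'wrist',bbox('pics/wrist3.png',35,60,(400,0,540,120)),[.49,.27]))
a=cv2.imread('pics/wrist3.png')[110:240,260:380]
b=cv2.resize(a,None,fx=4.5,fy=4.5,interpolation=2)
for prof,z,col in((((.085,.03),),.075,(0,0,255)),(((0,.062),(.032,.062)),0,(255,0,255))):
    for q in pts(P,'wrist',.551,.043,z,prof): cv2.circle(b,tuple(((q+.5-[260,110])*4.5).astype(int)),1,col,-1)
cv2.imwrite('pics/ov3.png',b)
E
```

```text
[0.5508 0.0422 0.2542]
blue w (array([ 0.4601, -0.2485]), array([-0.2371,  0.0457,  0.2844, -0.0227]))
blue top (array([ 0.4613, -0.2509]), array([-0.001 ,  0.0512,  0.001 , -0.0506]))
blue scene (array([ 0.4587, -0.2487]), array([ 0.1687, -0.2076, -0.174 ,  0.205 ]))
green w (array([0.4904, 0.272 ]), array([-0.1706, -0.4353,  0.1403,  0.535 ]))
```

View pics/ov3.png

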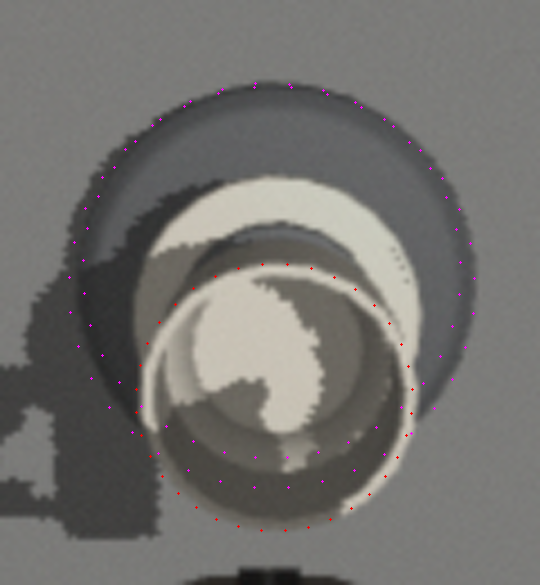

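```bash
python3 -m handwheel '[[[-0.01,-0.03,0],0],[[-0.013,-0.042,0],0],[[-0.013,-0.042,0],0],[[-0.013,-0.042,0],0],[[-0.013,-0.042,0],0],[[-0.013,-0.042,0],0],[[-0.01,-0.033,0],0],[[-0.005,-0.019,-0.02],0],[[0,0,-0.04],0],[[0,0,-0.02],0]]' 0
python3 -m handwheel '[[[0,0,0],0],[[0,0,0],0],[[0,0,0],0]]' 0
cat >> h.py <<'E'
from scipy.optimize import least_squares
def pts(P,n,x,y,z0,prof=((0,.02),(.043,.025),(.048,.03),(.085,.03))):
    return np.array([proj(n,(x+r*np.cos(a),y+r*np.sin(a),z0+h),P) for h,r in prof for a in np.linspace(0,2*np.pi,36,endpoint=False)])
def bbox(f,lo,hi,roi):
    im=cv2.imread(f);hsv=cv2.cvtColor(im,cv2.COLOR_BGR2HSV);m=((hsv[...,0]>lo)&(hsv[...,0]<hi)&(hsv[...,1]>120)).astype(np.uint8)
    k=np.zeros_like(m);x0,y0,x1,y1=roi;k[y0:y1,x0:x1]=1;m*=k
    n,l,st,ce=cv2.connectedComponentsWithStats(m);q=st[1+st[1:,4].argmax()];return np.array([q[0]-.5,q[1]-.5,q[0]+q[2]-.5,q[1]+q[3]-.5])
def fit(P,n,bb,p0,z=0):
    r=least_squares(lambda p:(lambda w:np.r_[w.min(0),w.max(0)]-bb)(pts(P,n,p[0],p[1],z)),p0);return r.x,r.fun
E
python3 - <<'E'
from h import *
P=camera_params('wrist'); save('wrist','w4.png'); s=read_state(); print(s['time'],s['ee_pos'],s['opening'])
print(fit(P,'wrist',bbox('pics/w4.png',100,130,(200,100,460,300)),[.46,-.25]))
E
```

```text
time: 7.65
ee_pos: [0.4593, -0.2497, 0.1718]
ee_rot: [[-0.002, -0.908, 0.419], [0.001, 0.419, 0.908], [-1.0, 0.002, 0.0]]
force: [-0.4, 0.1, -0.3]
opening: 0.0783
time: 7.95
ee_pos: [0.4619, -0.2497, 0.1756]
ee_rot: [[0.002, -0.909, 0.417], [-0.001, 0.417, 0.909], [-1.0, -0.002, -0.0]]
force: [-0.3, 0.3, 1.1]
opening: 0.0919
8.0 [ 0.46190708 -0.24974868  0.17561349] 0.09196936229843368
(array([ 0.46089567, -0.24836881]), array([-0.03061806, -0.7517863 ,  0.03078157,  0.75309893]))
```

```bash
python3 -m handwheel '[[[0,0.001,-0.04],0],[[0,0,-0.04],0],[[0,0,-0.03],0],[[0,0,-0.013],0],[[0,0,0],0],[[0,0,0],0]]' 0
python3 -m handwheel '[[[0,0,0],0],[[0,0,0],0],[[0,0,0],0],[[0,0,0],0],[[0,0,0],0],[[0,0,0],0],[[0,0,0],0],[[0,0,0],0]]' 1 50
python3 -m handwheel '[[[0,0,0.004],0],[[0,0,0.004],0],[[0,0,0.004],0],[[0,0,0.004],0]]'
```

```text
time: 8.6
ee_pos: [0.4619, -0.2489, 0.0524]
ee_rot: [[0.002, -0.909, 0.417], [-0.001, 0.417, 0.909], [-1.0, -0.002, -0.0]]
force: [-0.3, -0.4, 0.6]
opening: 0.0919
time: 9.4
ee_pos: [0.4613, -0.2485, 0.0515]
ee_rot: [[0.001, -0.909, 0.418], [-0.0, 0.418, 0.909], [-1.0, -0.001, 0.0]]
force: [0.3, 1.1, 6.6]
opening: 0.0591
time: 9.8
ee_pos: [0.4608, -0.2483, 0.0674]
ee_rot: [[-0.0, -0.909, 0.418], [0.0, 0.418, 0.909], [-1.0, 0.0, -0.0]]
force: [-0.3, -0.7, -0.6]
opening: 0.0593
```

```bash
python3 -m handwheel '[[[0,0,0.01],0],[[0,0,0.02],0],[[0,0,0.03],0],[[0,0,0.04],0],[[0,0,0.04],0],[[0,0,0.03],0],[[0,0,0.02],0],[[0,0,0],0]]'
python3 - <<'E'
from h import *
s=read_state(); print(s['ee_pos'],s['opening'],s['force'])
save('wrist','w5.png');save('scene','s5.png')
E
```

```text
time: 10.6
ee_pos: [0.4624, -0.2492, 0.2606]
ee_rot: [[0.005, -0.909, 0.418], [-0.003, 0.418, 0.909], [-1.0, -0.006, -0.0]]
force: [-0.2, -1.1, -0.7]
opening: 0.0596
[ 0.46235299 -0.24915144  0.26062355] 0.05959889315464502 [-0.18355078 -1.11098813 -0.71073481]
```

View pics/s5.png

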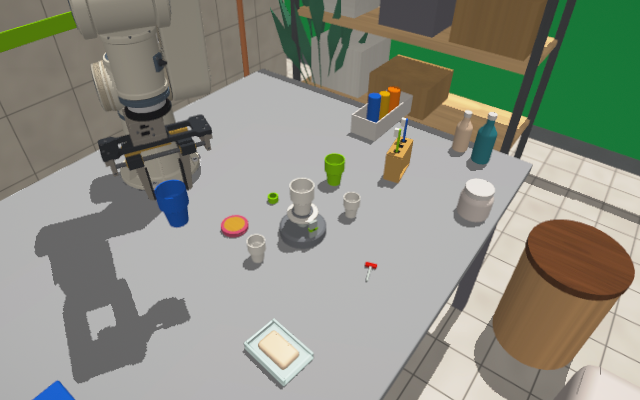

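View pics/w5.png

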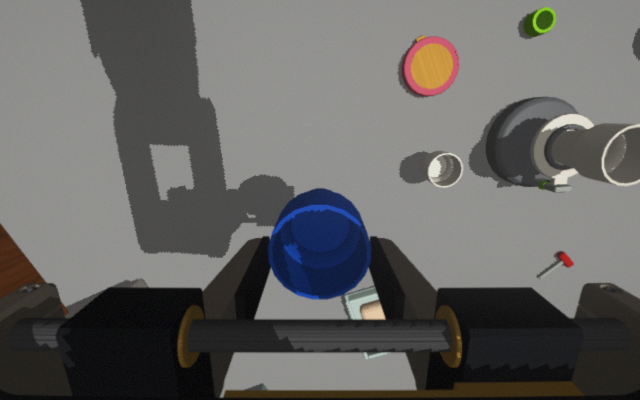

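```bash
python3 -m handwheel '[[[0.003,0.01,0],0],[[0.007,0.024,0],0],[[0.011,0.037,0],0],[[0.011,0.038,0],0],[[0.011,0.037,0],0],[[0.011,0.037,0],0],[[0.011,0.037,0],0],[[0.011,0.037,0],0],[[0.009,0.025,0],0],[[0.005,0.01,0],0]]'
python3 -m handwheel '[[[0,0,-0.01],0],[[0,0,-0.01],0],[[0,0,0],0],[[0,0,0],0],[[0,0,0],0]]'
python3 - <<'E'
from h import *
P=camera_params('wrist');Pt=camera_params('top');Ps=camera_params('scene')
save('wrist','w6.png'); s=read_state(); print(s['ee_pos'],s['opening'],s['force'],s['time']);save('scene','s6.png')
z=s['ee_pos'][2]-.0515
b=bbox('pics/w6.png',100,130,(230,100,410,320)); print(b,fit(P,'wrist',b,[.551,.043],z))
b=bbox('pics/s6.png',100,130,(260,100,350,230)); print(b,fit(Ps,'scene',b,[.551,.043],z))
r=least_squares(lambda p:(lambda w:np.r_[w.min(0),w.max(0)]-b)(pts(Ps,'scene',p[0],p[1],p[2])),[.551,.043,z]);print(r.x,r.fun)
for n,f,PP,c,k in(('scene','s6.png',Ps,(250,90,360,250),3.7),('wrist','w6.png',P,(230,100,410,320),2.7)):
    x0,y0,x1,y1=c;a=cv2.resize(cv2.imread('pics/'+f)[y0:y1,x0:x1],None,fx=k,fy=k,interpolation=2)
    for q in pts(PP,n,*s['ee_pos'][:2],z): cv2.circle(a,tuple(((q+.5-[x0,y0])*k).astype(int)),1,(0,0,255),-1)
    for q in pts(PP,n,.551,.0435,.075): cv2.circle(a,tuple(((q+.5-[x0,y0])*k).astype(int)),1,(255,0,255),-1)
    cv2.imwrite(f'pics/ov6{n}.png',a)
E
```

```text
time: 11.7
ee_pos: [0.5504, 0.0464, 0.2554]
ee_rot: [[-0.003, -0.91, 0.415], [0.0, 0.415, 0.91], [-1.0, 0.003, -0.001]]
force: [0.4, -0.6, -0.4]
opening: 0.0594
time: 12.2
ee_pos: [0.5509, 0.0429, 0.2373]
ee_rot: [[0.0, -0.908, 0.419], [-0.0, 0.419, 0.908], [-1.0, -0.0, 0.0]]
force: [0.5, -0.2, -1.8]
opening: 0.0592
[0.5510176  0.04301507 0.23744819] 0.05934179778729297 [ 0.29180055  0.77648012 -0.62820109] 12.25
[266.5 189.5 371.5 298.5] (array([0.55039309, 0.04242   ]), array([ 0.81514973, -1.1775556 , -0.81552851,  0.87398976]))
[287.5 139.5 313.5 180.5] (array([0.54697135, 0.04612888]), array([-0.19862705, -0.55417921,  0.19861216,  0.47993363]))
[0.5351449  0.06032935 0.17272358] [ 0.0957193  -0.06149611 -0.0958493   0.06242469]
```

View pics/ov6scene.png

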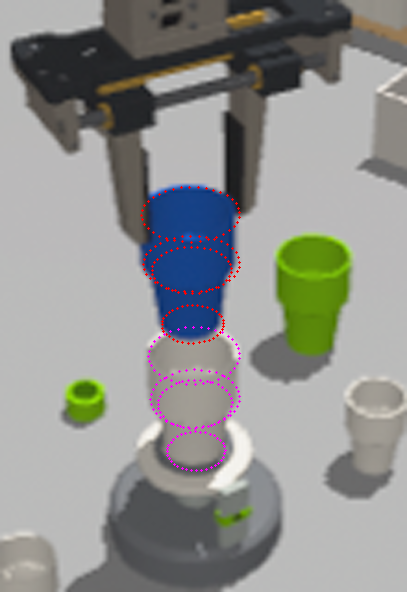

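View pics/ov6wrist.png

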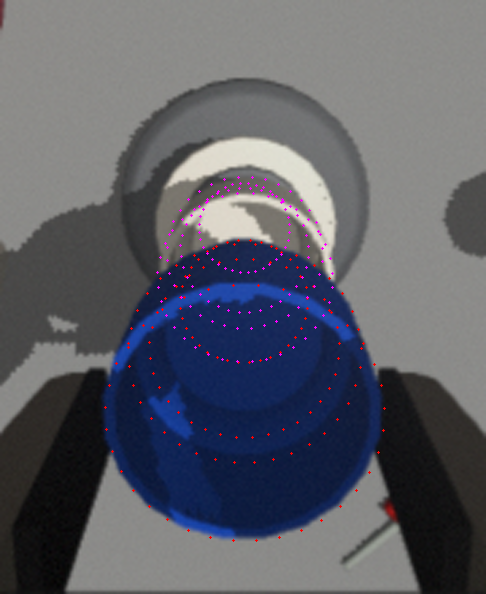

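```bash
python3 -m handwheel '[[[0,0.0005,-0.01],0],[[0,0,-0.02],0],[[0,0,-0.02],0],[[0,0,-0.01],0],[[0,0,-0.004],0],[[0,0,0],0]]'
python3 -m handwheel '[[[0,0,-0.003],0],[[0,0,-0.002],0],[[0,0,0],0],[[0,0,0],0]]'
```

```text
time: 12.9
ee_pos: [0.5508, 0.0442, 0.1728]
ee_rot: [[-0.001, -0.909, 0.418], [-0.0, 0.418, 0.909], [-1.0, 0.001, -0.0]]
force: [0.4, -0.2, -0.5]
opening: 0.0594
time: 13.3
ee_pos: [0.551, 0.0442, 0.1684]
ee_rot: [[0.0, -0.909, 0.418], [0.0, 0.418, 0.909], [-1.0, -0.0, 0.0]]
force: [0.4, 0.3, -0.8]
opening: 0.0592
```

```bash
python3 -m handwheel '[[[0,0,-0.0015],0],[[0,0,-0.001],0],[[0,0,0],0],[[0,0,0],0]]'
python3 - <<'E'
from h import *
save('scene','s7.png')
s=read_state(); print(s['ee_pos'],s['force'])
cv2.imwrite('pics/c7.png',cv2.resize(cv2.imread('pics/s7.png')[110:260,250:360],None,fx=4,fy=4,interpolation=2))
E
```

```text
time: 13.7
ee_pos: [0.5511, 0.0442, 0.1658]
ee_rot: [[0.001, -0.909, 0.418], [-0.0, 0.418, 0.909], [-1.0, -0.001, 0.0]]
force: [0.2, 0.1, 2.0]
opening: 0.0589
[0.55108959 0.04418647 0.1657843 ] [ 0.8944523  -0.85067987  1.66025584]
```

View pics/c7.png

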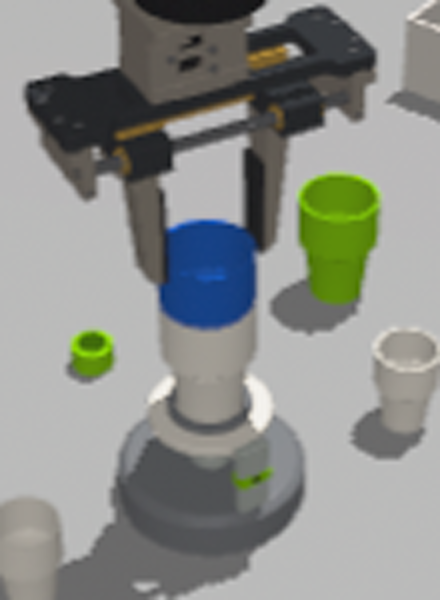

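Blue sits nested, with 2 N of contact at the expected height. I release it and go up, then on to green.

```bash
python3 -m handwheel '[[[0,0,0],0],[[0,0,0],0],[[0,0,0],0],[[0,0,0],0],[[0,0,0],0],[[0,0,0.01],0],[[0,0,0.03],0],[[0,0,0.04],0],[[0,0,0.03],0],[[0,0,0],0]]' 0
python3 -m handwheel '[[[-0.003,0.01,0],0],[[-0.008,0.03,0],0],[[-0.01,0.038,0],0],[[-0.01,0.038,0],0],[[-0.01,0.038,0],0],[[-0.01,0.037,0],0],[[-0.007,0.028,-0.02],0],[[-0.0025,0.008,-0.04],0],[[0,0,-0.03],0],[[0,0,-0.015],0]]' 0
python3 -m handwheel '[[[0,0,0],0],[[0,0,0],0],[[0,0,0],0]]' 0
python3 - <<'E'
from h import *
P=camera_params('wrist'); save('wrist','w8.png'); s=read_state(); print(s['time'],s['ee_pos'],s['opening'])
print(fit(P,'wrist',bbox('pics/w8.png',35,60,(200,100,460,300)),[.49,.27]))
save('scene','s8.png'); save('top','t8.png')
for c,f,roi in(('top','t8',(240,210,285,250)),('scene','s8',(315,140,350,195))):
  try: print(c,fit(camera_params(c),c,bbox(f'pics/{f}.png',35,60,roi),[.49,.27]))
  except Exception as e: print(e)
b=bbox('pics/s8.png',100,130,(260,120,350,230)); Ps=camera_params('scene')
print('blue',b,(lambda w:np.r_[w.min(0),w.max(0)])(pts(Ps,'scene',.551,.0435,.115,((.048,.03),(.085,.03)))))
cv2.imwrite('pics/c8.png',cv2.resize(cv2.imread('pics/s8.png')[110:260,250:380],None,fx=4,fy=4,interpolation=2))
E
```

```text
time: 14.75
ee_pos: [0.5534, 0.0443, 0.281]
ee_rot: [[0.008, -0.909, 0.418], [0.001, 0.418, 0.909], [-1.0, -0.007, 0.004]]
force: [0.2, -0.5, -0.4]
opening: 0.0919
time: 15.75
ee_pos: [0.4871, 0.2709, 0.1664]
ee_rot: [[-0.006, -0.909, 0.416], [-0.003, 0.416, 0.909], [-1.0, 0.004, -0.005]]
force: [-0.1, -0.7, 0.8]
opening: 0.0917
time: 16.05
ee_pos: [0.4907, 0.2715, 0.1714]
ee_rot: [[0.001, -0.909, 0.418], [0.001, 0.418, 0.909], [-1.0, -0.001, 0.001]]
force: [-0.3, -0.5, -0.2]
opening: 0.0921
16.1 [0.49090315 0.27151068 0.17160009] 0.09181751245980413
(array([0.49051454, 0.27001992]), array([ 0.10541411, -0.18923001, -0.10544447,  0.18262093]))
top (array([0.51382179, 0.26117183]), array([-6.52085929, -8.4286345 ,  6.69512854,  8.54025913]))
scene (array([0.48750589, 0.27229188]), array([-0.34511192,  0.10073509,  0.3384334 , -0.11289829]))
blue [288.5 164.5 313.5 191.5] [289.02518635 164.82281904 314.34570479 192.38321734]
```

View pics/c8.png

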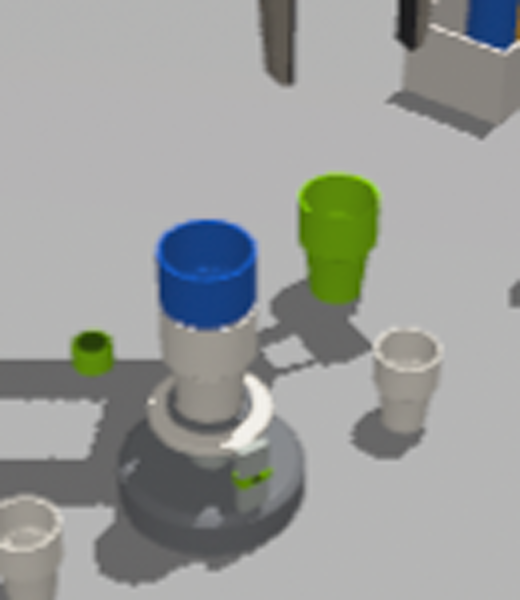

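View pics/w8.png

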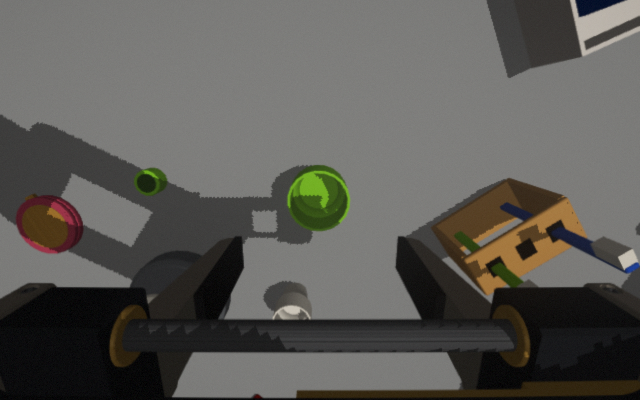

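```bash
python3 -m handwheel '[[[0,-0.001,-0.03],0],[[0,0,-0.04],0],[[0,0,-0.03],0],[[0,0,-0.019],0],[[0,0,0],0],[[0,0,0],0]]' 0
python3 -m handwheel '[[[0,0,0],0],[[0,0,0],0],[[0,0,0],0],[[0,0,0],0],[[0,0,0],0],[[0,0,0],0],[[0,0,0],0],[[0,0,0],0]]' 1 50
python3 -m handwheel '[[[0,0,0.004],0],[[0,0,0.004],0],[[0,0,0.004],0],[[0,0,0.004],0]]'
python3 -m handwheel '[[[0,0,0.01],0],[[0,0,0.02],0],[[0,0,0.03],0],[[0,0,0.04],0],[[0,0,0.04],0],[[0,0,0.04],0],[[0,0,0.03],0],[[0,0,0.015],0],[[0,0,0],0]]'
```

```text
time: 16.8
ee_pos: [0.4908, 0.2703, 0.0523]
ee_rot: [[0.0, -0.909, 0.418], [0.0, 0.418, 0.909], [-1.0, -0.0, 0.0]]
force: [-0.3, -0.2, -0.0]
opening: 0.0921
time: 17.6
ee_pos: [0.4908, 0.2704, 0.0521]
ee_rot: [[0.001, -0.909, 0.418], [0.0, 0.418, 0.909], [-1.0, -0.001, 0.001]]
force: [-0.2, 0.1, 6.1]
opening: 0.0588
time: 18.0
ee_pos: [0.4903, 0.2701, 0.0679]
ee_rot: [[-0.0, -0.909, 0.418], [-0.0, 0.418, 0.909], [-1.0, 0.0, -0.0]]
force: [-0.5, -0.9, -1.2]
opening: 0.0587
time: 18.9
ee_pos: [0.4914, 0.2707, 0.2958]
ee_rot: [[0.004, -0.909, 0.418], [0.002, 0.418, 0.909], [-1.0, -0.003, 0.004]]
force: [0.4, -0.9, -0.1]
opening: 0.0591
```

```bash
python3 -m handwheel '[[[0.003,-0.01,0],0],[[0.006,-0.022,0],0],[[0.009,-0.035,0],0],[[0.01,-0.037,0],0],[[0.01,-0.037,0],0],[[0.01,-0.037,0],0],[[0.008,-0.03,0],0],[[0.0045,-0.0185,0],0],[[0,0,-0.01],0],[[0,0,0],0]]'
python3 -m handwheel '[[[0,0,0],0],[[0,0,0],0],[[0,0,0],0],[[0,0,0],0]]'
python3 - <<'E'
from h import *
P=camera_params('wrist');Ps=camera_params('scene')
save('wrist','w9.png'); s=read_state(); print(s['ee_pos'],s['opening'],s['force'],s['time']);save('scene','s9.png')
z=s['ee_pos'][2]-.052
for c,f,PP,roi in(('wrist','w9',P,(230,100,410,320)),('scene','s9',Ps,(270,90,330,200))):
    b=bbox(f'pics/{f}.png',35,60,roi); print(c,b,fit(PP,c,b,[.551,.043],z))
for n,f,PP,c,k in(('scene','s9.png',Ps,(250,90,360,250),3.7),('wrist','w9.png',P,(230,100,410,320),2.7)):
    x0,y0,x1,y1=c;a=cv2.resize(cv2.imread('pics/'+f)[y0:y1,x0:x1],None,fx=k,fy=k,interpolation=2)
    for q in pts(PP,n,*s['ee_pos'][:2],z): cv2.circle(a,tuple(((q+.5-[x0,y0])*k).astype(int)),1,(0,0,255),-1)
    for q in pts(PP,n,.551,.0435,.115): cv2.circle(a,tuple(((q+.5-[x0,y0])*k).astype(int)),1,(255,0,255),-1)
    cv2.imwrite(f'pics/ov9{n}.png',a)
E
```

```text
time: 19.9
ee_pos: [0.5493, 0.0431, 0.2798]
ee_rot: [[-0.004, -0.908, 0.419], [-0.0, 0.419, 0.908], [-1.0, 0.004, -0.002]]
force: [-0.4, 0.1, -0.9]
opening: 0.0589
time: 20.3
ee_pos: [0.5509, 0.0442, 0.2828]
ee_rot: [[0.0, -0.909, 0.417], [0.0, 0.417, 0.909], [-1.0, -0.0, 0.0]]
force: [0.5, 0.2, -1.4]
opening: 0.0588
[0.55089135 0.04413706 0.28278589] 0.05869798812762203 [-0.17260974 -0.12183309 -0.00460284] 20.35
wrist [266.5 189.5 371.5 299.5] (array([0.55107084, 0.04348043]), array([ 1.05933446, -0.50966409, -1.06052368,  0.30039349]))
scene [287.5 122.5 314.5 165.5] (array([0.54878496, 0.04697187]), array([-0.09492333, -0.27132915,  0.0949105 ,  0.23163254]))
```

View pics/ov9scene.png

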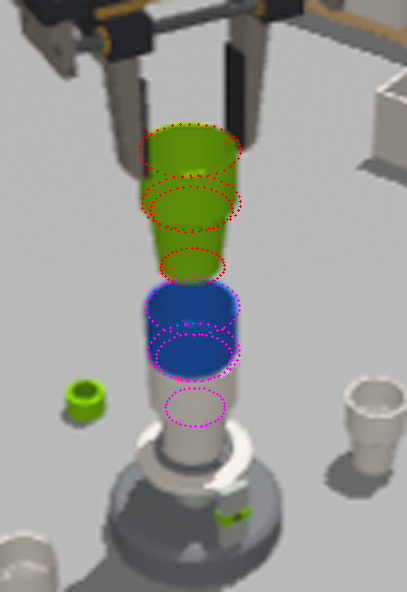

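View pics/ov9wrist.png

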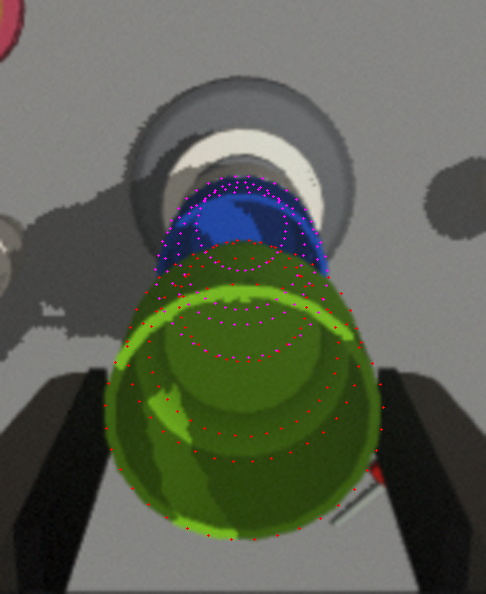

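Green lines up with blue to within about 1 mm. I lower it in.

```bash
python3 -m handwheel '[[[0,0,-0.01],0],[[0,0,-0.02],0],[[0,0,-0.02],0],[[0,0,-0.014],0],[[0,0,-0.005],0],[[0,0,0],0]]'
python3 -m handwheel '[[[0,0,-0.003],0],[[0,0,-0.002],0],[[0,0,-0.001],0],[[0,0,0],0],[[0,0,0],0]]'
python3 - <<'E'
from h import *
save('scene','s10.png')
s=read_state(); print(s['time'],s['ee_pos'],s['force'])
cv2.imwrite('pics/c10.png',cv2.resize(cv2.imread('pics/s10.png')[90:240,250:360],None,fx=4,fy=4,interpolation=2))
E
```

```text
time: 21.0
ee_pos: [0.5505, 0.0436, 0.2129]
ee_rot: [[-0.001, -0.909, 0.418], [-0.0, 0.418, 0.909], [-1.0, 0.001, -0.001]]
force: [-0.2, -0.2, -0.0]
opening: 0.0591
time: 21.5
ee_pos: [0.551, 0.0437, 0.2078]
ee_rot: [[0.0, -0.909, 0.418], [-0.0, 0.418, 0.909], [-1.0, -0.0, 0.0]]
force: [0.2, -0.0, -0.9]
opening: 0.0589
21.55 [0.55103258 0.04365999 0.20781743] [ 1.36792988  0.04246557 -0.06690475]
```

View pics/c10.png

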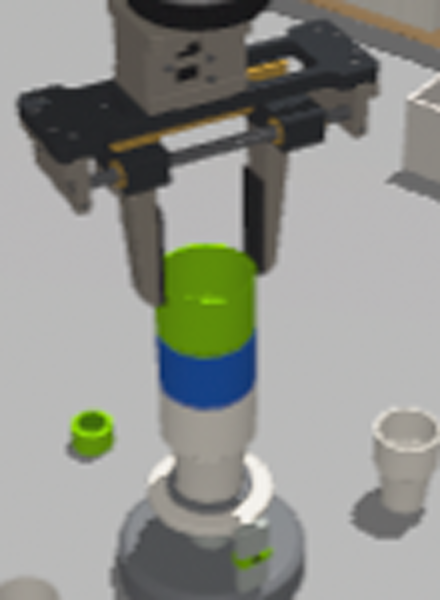

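```bash
python3 -m handwheel '[[[0,0,-0.001],0],[[0,0,0],0],[[0,0,0],0],[[0,0,0],0]]'
python3 -m handwheel '[[[0,0,-0.001],0],[[0,0,0],0],[[0,0,0],0],[[0,0,0],0]]'
python3 -m handwheel '[[[0,0,-0.001],0],[[0,0,0],0],[[0,0,0],0],[[0,0,0],0]]'
```

```text
time: 21.95
ee_pos: [0.551, 0.0437, 0.2067]
ee_rot: [[0.0, -0.909, 0.418], [0.0, 0.418, 0.909], [-1.0, -0.0, 0.0]]
force: [0.0, 0.3, 0.8]
opening: 0.0591
time: 22.35
ee_pos: [0.5509, 0.0437, 0.2056]
ee_rot: [[0.0, -0.909, 0.418], [0.0, 0.418, 0.909], [-1.0, -0.0, 0.0]]
force: [0.5, -0.9, 2.2]
opening: 0.059
time: 22.75
ee_pos: [0.5509, 0.0437, 0.2046]
ee_rot: [[0.0, -0.909, 0.418], [-0.0, 0.418, 0.909], [-1.0, -0.0, 0.0]]
force: [0.3, 0.3, 2.2]
opening: 0.0591
```

```bash
python3 -m handwheel '[[[0,0,-0.002],0],[[0,0,-0.002],0],[[0,0,-0.002],0],[[0,0,-0.002],0],[[0,0,-0.001],0],[[0,0,-0.001],0],[[0,0,0],0],[[0,0,0],0],[[0,0,0],0]]'
python3 - <<'E'
from h import *
save('scene','s11.png')
f=[]
for i in range(6):
    grab_frame('scene'); f.append(read_state()['force'][2])
s=read_state(); print(s['time'],s['ee_pos'],np.mean(f),s['opening'])
for n in('s9','s10','s11'): print(n,bbox(f'pics/{n}.png',100,130,(260,120,350,230)),bbox(f'pics/{n}.png',35,60,(270,80,330,220)))
Ps=camera_params('scene')
for d in(0,.012,.015,.018): print(d,(lambda w:np.r_[w.min(0),w.max(0)])(pts(Ps,'scene',.551,.0435,.115-d,((.048,.03),(.085,.03)))))
cv2.imwrite('pics/c11.png',np.hstack([cv2.resize(cv2.imread(f'pics/{n}.png')[110:250,260:350],None,fx=4,fy=4,interpolation=2) for n in('s10','s11')]))
E
```

```text
time: 23.65
ee_pos: [0.5512, 0.0437, 0.1948]
ee_rot: [[0.001, -0.909, 0.418], [0.0, 0.418, 0.909], [-1.0, -0.001, 0.0]]
force: [-0.7, -0.7, 6.1]
opening: 0.0593
24.0 [0.55119929 0.04366372 0.19483083] 5.700412526158703 0.058997261856233274
s9 [289.5 165.5 313.5 191.5] [287.5 122.5 314.5 165.5]
s10 [289.5 173.5 313.5 191.5] [288.5 150.5 314.5 178.5]
s11 [289.5 177.5 313.5 195.5] [288.5 154.5 314.5 182.5]
0 [289.02518635 164.82281904 314.34570479 192.38321734]
0.012 [289.20561547 168.81079169 314.33758905 196.25030651]
0.015 [289.25034132 169.79879714 314.33557676 197.208057  ]
0.018 [289.29491595 170.78324265 314.33357108 198.16223576]
```

View pics/c11.png

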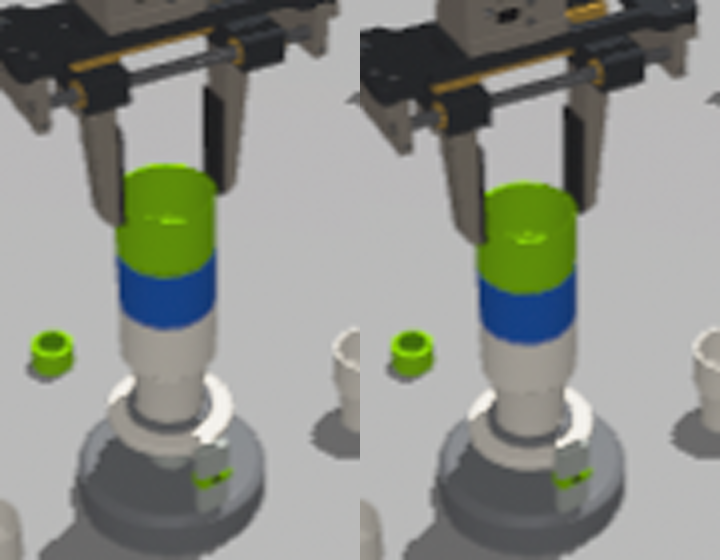

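```bash
python3 -m handwheel '[[[0,0,-0.001],0],[[0,0,-0.001],0],[[0,0,-0.001],0],[[0,0,-0.0005],0],[[0,0,0],0],[[0,0,0],0],[[0,0,0],0]]'
cat > m.py <<'E'
from h import *
import sys
n=sys.argv[1]; F=[];Z=[];I=[]
for i in range(5):
    I.append(grab_frame('scene').astype(float)); s=read_state();F.append(s['force'][2]);Z.append(s['ee_pos'][2])
a=np.mean(I,0); cv2.imwrite(f'pics/{n}.png',a[:,:,::-1].astype(np.uint8))
print(s['time'],s['ee_pos'],'F',np.mean(F),'Z',np.mean(Z),s['opening'])
Ps=camera_params('scene')
px=np.linalg.norm(proj('scene',(.551,.0435,.12),Ps)-proj('scene',(.551,.0435,.10),Ps))/20
print('px/mm',px)
def edge(f,ch,r0,r1,c0=296,c1=306):
    im=cv2.imread(f'pics/{f}.png').astype(float)[:,c0:c1]
    p=(im[...,ch[0]]-im[...,ch[1]]).mean(1)[r0:r1]  
    hi,lo=p[:3].mean(),p[-3:].mean(); t=(hi+lo)/2
    for i in range(len(p)-1):
        if (p[i]-t)*(p[i+1]-t)<=0: return r0+i+(p[i]-t)/(p[i]-p[i+1])
for f in('s8','s9','s10','s11',n):
    im=f
    g=edge(f,(1,0),170,190) if f not in('s8','s9') else None   # green->blue
    b=edge(f,(0,2),185,203)                  # blue->white
    print(f,'g/b',g,'b/w',b)
    if f=='s8': b0=b
    print('   plate est mm',(b-b0)/px)
E
python3 m.py s12
```

```text
time: 24.7
ee_pos: [0.5513, 0.0436, 0.1915]
ee_rot: [[0.001, -0.909, 0.418], [-0.0, 0.418, 0.909], [-1.0, -0.001, 0.0]]
force: [0.2, -0.3, 6.9]
opening: 0.0591
24.95 [0.55135937 0.04366415 0.19152979] F 6.438197008469132 Z 0.19152354317320724 0.059261418500966695
px/mm 0.302591546177131
s8 g/b None b/w 191.49521988527724
   plate est mm 0.0
s9 g/b None b/w 191.54724178403757
   plate est mm 0.17192119019041416
s10 g/b 178.65283540802213 b/w 191.49286987522282
   plate est mm -0.007766277954898296
s11 g/b 182.6793427230047 b/w 195.32324159021408
   plate est mm 12.650788673045074
s12 g/b 183.7593503937008 b/w 196.40737410071944
   plate est mm 16.233613521267127
```

```bash
python3 - <<'E'
from h import *
Ps=camera_params('scene')
F=[]
s=read_state(); 
for i in range(10): save('scene',f'a{i}.png'); F.append(read_state()['force'][2])
print(np.mean(F),np.std(F))
A=np.mean([cv2.imread(f'pics/a{i}.png').astype(float) for i in range(10)],0).astype(np.uint8)
k=7;c=(270,185,340,250)
out=[]
for im,d in((cv2.imread('pics/s8.png'),0),(A,.015)):
    x0,y0,x1,y1=c; a=cv2.resize(im[y0:y1,x0:x1],None,fx=5.6,fy=5.6,interpolation=2);out.append(a)
    for q in pts(Ps,'scene',.551,.0435,.075-d,((0,.04),)): cv2.circle(a,tuple(((q+.5-[x0,y0])*5.6).astype(int)),1,(0,0,255),-1)
cv2.imwrite('pics/c12.png',np.hstack(out))
E
```

```text
7.009238180557171 0.4561910721269859
```

View pics/c12.png

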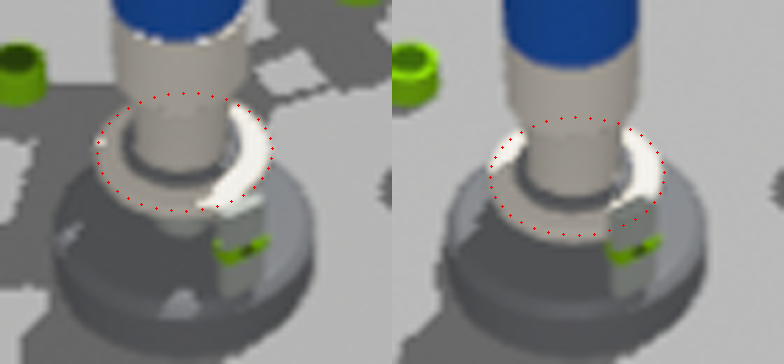

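```bash
python3 - <<'E'
from h import *
Ps=camera_params('scene')
A=np.mean([cv2.imread(f'pics/a{i}.png').astype(float) for i in range(10)],0)
def e(im,c):
    p=(im[:,c,0]-im[:,c,2])[183:204]; hi,lo=np.median(p[:3]),np.median(p[-3:]);t=(hi+lo)/2
    i=[i for i in range(len(p)-1) if p[i]>t>=p[i+1]][-1]; return 183+i+(p[i]-t)/(p[i]-p[i+1])
R=[cv2.imread(f'pics/{n}.png').astype(float) for n in('s8','s9','s10')]
cols=range(292,312)
E=[np.array([e(r,c) for c in cols]) for r in R]; a=np.array([e(A,c) for c in cols])
print([((a-x).mean()/.3217).round(2) for x in E],(a-np.mean(E,0)).round(2))
# plate front edge: profile (grey level) columns 290-300
for nm,im in(('s8',R[0]),('A',A)):
    print(nm,im[205:236,292:299].mean((1,2)).round(0).tolist())
E
```

```text
[np.float64(16.95), np.float64(16.71), np.float64(16.75)] [4.75 4.82 5.09 5.09 5.22 5.73 6.1  5.88 5.88 6.08 6.09 5.83 5.73 5.44
 5.34 5.09 5.   5.04 5.02 4.9 ]
s8 [134.0, 130.0, 124.0, 120.0, 117.0, 119.0, 120.0, 118.0, 111.0, 104.0, 97.0, 109.0, 128.0, 143.0, 146.0, 147.0, 145.0, 127.0, 99.0, 84.0, 82.0, 80.0, 79.0, 79.0, 79.0, 79.0, 79.0, 79.0, 79.0, 79.0, 79.0]
A [149.0, 152.0, 152.0, 157.0, 163.0, 162.0, 146.0, 135.0, 123.0, 122.0, 121.0, 121.0, 115.0, 110.0, 101.0, 107.0, 121.0, 140.0, 150.0, 150.0, 148.0, 134.0, 110.0, 85.0, 81.0, 81.0, 81.0, 81.0, 81.0, 81.0, 81.0]
```

```bash
python3 - <<'E'
from h import *
Ps=camera_params('scene')
w=lambda d:pts(Ps,'scene',.551,.0435,.075-d,((0,.04),))[:,1].max()
print((w(.015)-w(0))/15, w(0),w(.015))
F=read_state();print(F['time'],F['ee_pos'],F['force'],F['opening'])
T=save('top','t13.png')
for t in('soap_dish','mirror','tube_cap','brush_holder'): print(t,[(atz('top',r['xy'],0)[:2].round(3),round(r['confidence'],2)) for r in mark_of('top',t)[:2]])
E
```

```text
0.28912567127077865 222.20773519056922 226.5446202596309
25.45 [0.55133895 0.04365062 0.19152656] [0.15361713 0.32956773 6.37935409] 0.05936524656093619
soap_dish [(array([ 0.735, -0.268]), 0.89)]
mirror [(array([ 0.401, -0.055]), 0.45)]
tube_cap [(array([0.411, 0.079]), 0.57)]
brush_holder [(array([0.616, 0.43 ]), 0.85), (array([0.566, 0.036]), 0.39)]
```

View pics/t13.png

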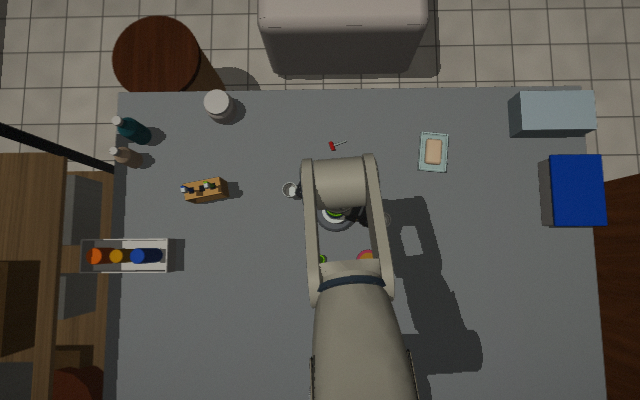

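View pics/a9.png

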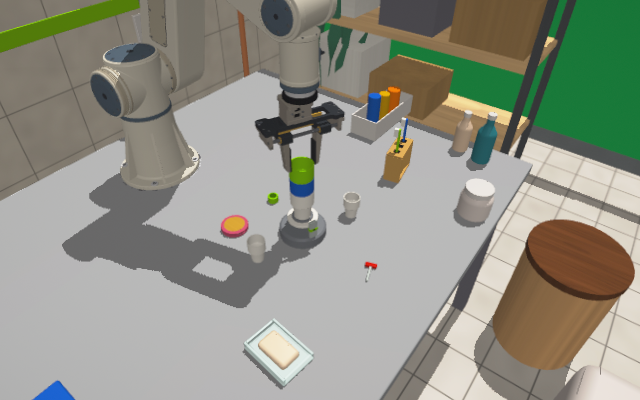

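The plate edge moved 4.4 px, which is 15.2 mm. The TCP travel and the blue/white edge also give about 15 mm, the push is about 7 N, and the bystanders look unmoved. I hand it in.

```bash
python3 -c "
from bench import ticket
print(ticket.close_job())"
```

```text
the job is handed in; nothing more can be done
None
```

The blue tumbler is nested in the white one and the green in the blue. The arm still grips the green one and holds the plate about 15 mm down for your pin. I handed the job in at about 25.5 s; it reports no verdict.

- **First grasp failed:** my first grip on the blue tumbler (25 N) slipped off, and it stayed standing about 4 mm from where it had been. I regripped deeper at 50 N, and both nestings then went in cleanly.
- **Plate depth:** the plate's edge in the scene picture gave 15.2 mm and the TCP travel about 15 mm. The blue/white edge gave 15.3 mm near the middle and 16.8 mm averaged over the full width.
- **Force check disagreed:** the push read 6.4–7.0 N, where about 8.5 N was expected, so force alone would put the plate at about 11 mm. I trusted the geometry.
- **Bystanders:** none looked moved in the last pictures. The networks put the soap dish, mirror and brush holder within 8 mm of where they started. The toothpaste cap was partly hidden and came out 13 mm off, but it looked unmoved in the scene picture. The locking pin was checked only by eye.

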